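Take the flat battery pack out of the patrol torch and put it on charge

TASK

The patrol torch's battery is flat. Unscrew the torch's black tail cap, regripping as often as needed until it lifts free, and stand it open side down in the black tray; then draw the battery pack out of the torch and set it gently upright on the charger, without dropping it, its foot slot fully down over the charger's orange key. Leave the padlock, key, mug, stapler and card terminal where they are.

Things in the scene. Friction and masses are not known exactly. Their poses are not given: they have to be found in the camera images.
- torch: Yellow hand torch standing lens down in a black square cradle (116 x 116 x 26 mm, screw tabs out to 82 mm from the centre along x) fixed to the desk: it cannot turn or lift. Origin: on its axis at desk level, z up. Barrel 58 mm across up to z = 98 mm, where the cap's skirt ends; above it a neck 54 mm across over its coarse right-hand thread, bore 41 mm.
- torch_rim (a point): centre of the mouth of the torch's neck, 120 mm above the desk. Once the cap is off, a spring plate holds the pack up here with its grip fin wholly above the rim (pack's shoulder 3 mm above it, pack's foot 72 mm below it).
- cap: Black ribbed screw cap with an orange mark, 62 mm across, 39 mm high, 60 g, hollow. Origin: centre of its open underside; z up; x to the mark. Starts tight on the torch, underside 99 mm above the desk. Anticlockwise from above opens it; it climbs 21 mm a turn (3.3 mm per rad, 2 mm play) and lifts free 200 degrees (3.5 rad) from its start; turning farther does no harm.
- cap_top (a point): centre of the cap's flat top, 39 mm above its origin; grip the cap round its side from above, about 15 mm below this point. The torch's spring pushes the pack up against the cap (about 6 N), so it turns with some drag (under 0.5 N m) and stays where it is left when let go half-way.
- pack: Battery pack: grey cylinder 38 mm across with a blue band, 75 mm tall, 160 g, with an upright blue grip fin on top (30 mm long, 9 mm thick, 25 mm high). Origin: centre of its foot; z up; x along the fin. A slot 12 mm wide, 7 mm deep runs across the whole foot along x, in line with the fin (a half turn is the same). Loose in the torch's bore (1.5 mm play); lift it straight up 85 mm or more.
- pack_top (a point): middle of the fin's upper edge, 100 mm above the pack's foot; hidden under the cap at the start (the pack may turn with the cap)
- charger: Charger: low black and grey box 120 x 86 x 19 mm, fixed to the desk. Origin: centre of its underside; z up; x along its orange key. On it, 12 mm from the origin towards +x, a black round pad 52 mm across, its top 23 mm above the desk; across the pad's middle lies the orange key, 24 mm long (along x), 6.4 mm wide, round-backed, 4.5 mm high.
- charger_seat (a point): centre of the charger's pad, on its top face (under the key), 23 mm above the desk; the pack's foot centre belongs here, its fin in line with the key
- tray: Black shallow tray 200 x 300 mm (long along its y), fixed; floor 3 mm thick, rims 16 mm high and 3 mm thick. Origin: centre of its underside. A padlock and a key with a tag lie in its +y half; its -y half is empty.
- padlock: green padlock 72 x 45 x 21 mm lying in the tray, loose, to be left alone; origin centre of its underside
- key: key with a red tag, 138 x 34 x 4 mm, lying in the tray, loose, to be left alone; origin centre of its underside
- mug: green mug 80 mm across, 102 mm high, standing at the back, loose, to be left alone; origin centre of its underside
- stapler: black stapler 151 x 46 x 60 mm at the back, loose, to be left alone; origin centre of its underside
- card_terminal: dark card terminal 168 x 68 x 45 mm at the back, loose, to be left alone; origin centre of its underside

How it is judged (in metres and radians):
On the way, in this order (a step that is already met when the one before it is completed fails the run):
1. the cap is unscrewed and lifted clear above the torch's neck, while the pack is still in the torch (z of cap in the frame of torch_rim above 0.015 m and z of pack in the frame of torch_rim below -0.03 m), for 0.1 s.
2. the cap stands open side down on the tray's floor (x of cap in the frame of tray between -0.069 and 0.069 m and y of cap in the frame of tray between -0.119 and 0.119 m and z of cap in the frame of tray between 0 and 0.008 m and z of cap_top in the frame of tray above 0.038 m), for 0.2 s.
3. the pack is drawn wholly out of the torch (z of pack in the frame of torch_rim above 0 m), for 0.05 s.
At the end, for the whole second after the job is handed in: The cap stands at rest on the tray's floor, open side down, wholly inside the rims; the pack stands upright (within 0.06 rad) and at rest on the charger's pad, its slot down over the key (foot within 2.5 mm of the pad, centre within 8 mm of the pad's, fin in line with the key within 0.25 rad) (all of step 2 and z of pack in the frame of charger_seat between -0.003 and 0.0025 m and horizontal distance between pack and charger_seat below 0.008 m and angle between the x axis of pack and the x axis of charger, either way round below 0.25 rad and angle between pack's own z axis and vertical below 0.06 rad and linear speed of each of pack, cap below 0.02 m/s); the robot touches nothing.
It fails at once if the padlock, key, mug, stapler or card terminal is moved more than 30 mm (distance of any of padlock, key, mug, stapler, card_terminal from where it was at the start of the episode above 0.03 m).
It fails at once if the pack is dropped or knocked onto the charger (within 12 mm of its seat faster than 0.3 m/s) (distance between pack and charger_seat below 0.012 m and linear speed of pack above 0.3 m/s).
It also fails if it takes over 72 s, if anything falls off the work surface, if the arm or the gripper's body presses on something with over 40 N, if the wrist force passes 120 N, or if a joint passes its speed limit or range.

ROBOT

A 6-joint arm with a two-finger parallel gripper is mounted at the origin on a cart in front of the work surface, level with it; the furniture and walls round the work are solid. World frame = base frame: x ahead of the robot, y to its left, z up, the work surface at z = 0. Lengths are in mm, angles in rad, forces in N, time in s.
With the tool pointing down it reaches from about 325 to 900 mm from the base axis. Payload 3.5 kg.
Tool frame: the origin (TCP) lies on the centre line of the jaws, within the pads' length; the fingertips stand 22 mm ahead of it and the grasp point (between the pads) lies 3 mm ahead of it (robot.tips_ahead is the z of the fingertips in the tool frame, in mm); z points along the fingers, y is the line along which they close (so a half turn about z gives the same grasp; the last joint's range is limited). The gripper opens to 85 mm and grips with 20 to 120 N. Pads are 22 mm wide; open, the fingers measure 114 mm over their backs; the gripper's body (76 mm by 85 mm) begins 54 mm behind the grasp point. The pads swing forward as they close: fully open they stand 13 mm farther back than shut.
Start: joints at [1.132, 0.276, -0.026, 1.268, 0, 1.467], TCP at [205.959, 590.087, 253.313] pointing down, gripper open.
Joint ranges: [-3.12, 3.12], [-0.85, 1.88], [-1.08, 1.24], [-1.95, 2.15], [-1.57, 1.53], [-3.14, 3.14]. Speed limits (rad/s): [2.57, 2.57, 3.14, 3.14, 3.14, 3.14].

INTERFACE

Orientations are given as a unit quaternion [x, y, z, w].
In Python, from workcell import robot, vision, silhouettes gives the robot as it stands.
- The arm moves only by the tool move_arm, never from a script. Its arguments are lists of equal length, an entry for each row: "jaw": the opening, from -1 (shut) to 1 (fully open), so that 0 is half open; "offset": the shift along the tool's x, y, z in mm, a list of three; "rotation": the turn, a rotation vector about the tool's x, y, z in rad, a list of three. In form: {"jaw": [jaw, ...], "offset": [[tx, ty, tz], ...], "rotation": [[wx, wy, wz], ...]}. A call has 1 to 8 rows; each row is the pose to reach, as a shift and turn from the pose commanded when the call began, along the tool's axes at that moment; what a row does not reach only later rows make up. A row lasts 1/8 s, in which the tool goes at most 62.5 mm and 10.7 degrees, less where a joint would pass 70% of its speed; a pose out of reach is approached as far as the arm can. A call with a gripper value outside its range is refused whole. The fingers move at their own pace and stop on an object; the grip force is fixed at half the most. Time passes only in rows, so rows that repeat a pose let the fingers close. It gives the time, the measured TCP pose, the force, the opening and the grip force at its end, in the units of the state.
- robot.read_state(): the state, without advancing time (a new reading comes with each control period).
- vision.camera(name): name is "side" or "top"; returns a dict with "img" (480x640x3 uint8, blue, green, red), "fx", "fy", "cx", "cy" (pixels), "distortion" ([k1, k2, p1, p2, k3] as OpenCV has them; the pictures are not rectified), "world_from_camera" (4x4, takes a point from camera to world coordinates). Camera axes: x right, y up, looking along -z (the intrinsics and any distortion apply to the point x, -y, -z); pixel columns grow to the right and rows downward; lengths in mm; the calibration is good to about 2 mm. A picture is of the moment at which its call begins. There is no depth.
- robot.close_job(): hands the job in; it is judged then, once.
Trained networks look in a picture, given as the dict that the camera call returned (one of the last four; its "shot" number tells which), for a name from the list of things; names that differ only in an ending like _2 or _b are one class to them, and where a whole thing is asked for, a point or a joint stands for the part that bears it (a point fixed in the world has none). Each returns a list of dicts, best first, with "score" (0 to 1); they miss things now and then, are a little off and sometimes report something else, mostly with a low value. They report only what shows in the picture. A call takes as long as a camera call.
- silhouettes(picture, label): "pixels" (480x640 bool, what is visible of it) and "bbox" ([left, top, right, bottom] in pixels, round what is visible of it).
The state is a dict: "time_s": time; "q": joint angles; "dq": joint speeds; "effort": joint torques, N m; "ee_pos": TCP position; "eef_rot": TCP orientation; "ft_force": force on the tool from outside, world axes, zero at the start; "wrist_torque": the same for the moment, N m; "finger_gap": finger opening in mm; "finger_force": force on a finger pad.
Only numpy, scipy, OpenCV 4.12 (cv2) and the standard library are available. Lean on these libraries where they do the work, as an engineer would, in place of code of your own. Each camera call takes 0.05 s, during which the arm holds its last target. There are 200 camera calls.

## Working session

There is one attempt and no reset: what is moved stays moved. The work goes in short steps, Python scripts to look and compute and a tool call to move; the robot and the scene stay as the last step left them, time stands still between calls to the robot, and variables do not carry over. Pictures are saved under pics/ and viewed, at most 13 in all, crops included, and the job is handed in when it is done.

Besides the shell and the picture viewer there is one more tool, called after "Emit:" as name(argument=value, ...) on one line, values as JSON. move_arm: Moves the arm, as the interface text tells. Its arguments: {"type":"object","properties":{"jaw":{"type":"array"},"offset":{"type":"array"},"rotation":{"type":"array"}},"required":["jaw","offset","rotation"]}

```bash
mkdir -p pics; ls; cat > h.py <<'E'
import numpy as np, cv2
from workcell import robot, vision, silhouettes
from scipy.spatial.transform import Rotation as R
def ray(c,uv):
    K=np.array([[c['fx'],0,c['cx']],[0,c['fy'],c['cy']],[0,0,1.]])
    p=cv2.undistortPoints(np.array([[uv]],float),K,np.array(c['distortion'],float))[0,0]
    T=np.array(c['world_from_camera']); d=T[:3,:3]@np.array([p[0],-p[1],-1]); return T[:3,3],d
def onz(c,uv,z):
    o,d=ray(c,uv); return o+d*(z-o[2])/d[2]
def proj(c,P):
    K=np.array([[c['fx'],0,c['cx']],[0,c['fy'],c['cy']],[0,0,1.]])
    T=np.linalg.inv(np.array(c['world_from_camera'])); q=T[:3,:3]@np.array(P,float)+T[:3,3]
    return cv2.projectPoints(np.array([[q[0],-q[1],-q[2]]]),np.zeros(3),np.zeros(3),K,np.array(c['distortion'],float))[0].ravel()
def totool(P):
    s=robot.read_state(); return R.from_quat(s['eef_rot']).inv().apply(np.array(P)-s['ee_pos'])
E
python3 - <<'E'
from h import *
s=robot.read_state(); print(s['ee_pos'],R.from_quat(s['eef_rot']).as_matrix().round(2),s['finger_gap'])
ims=[]
for n in('top','side'):
    c=vision.camera(n); cv2.imwrite(f'pics/{n}0.png',c['img']); print(n,np.array(c['world_from_camera']).round(2)[:3,3])
    for l in('cap','torch','charger','tray','padlock','key','mug','stapler','card_terminal'):
        r=silhouettes(c,l)
        if r:
            b=r[0]; ys,xs=np.nonzero(b['pixels']); print(l,round(b['score'],2),b['bbox'],(xs.mean().round(1),ys.mean().round(1)),onz(c,(xs.mean(),ys.mean()),{'cap':138,'charger':20}.get(l,10)).round(1))
E
```

```text
pics
[205.63447601 589.43240775 252.1226241 ] [[-0.94  0.33 -0.  ]
 [ 0.33  0.94 -0.  ]
 [ 0.   -0.   -1.  ]] 85.65052300819671
top [ 408.41   89.91 1102.99]
cap 0.79 [468.5, 233.4, 505.0, 266.0] (np.float64(486.1), np.float64(250.1)) [ 558.7 -257.1  138. ]
torch 0.62 [434.4, 219.5, 494.9, 298.8] (np.float64(463.4), np.float64(261.5)) [ 554.  -251.3   10. ]
charger 0.83 [338.7, 229.9, 378.5, 287.2] (np.float64(358.3), np.float64(260.1)) [557.7 -22.3  20. ]
tray 0.82 [139.9, 228.2, 288.8, 330.5] (np.float64(216.6), np.float64(279.4)) [520.  278.7  10. ]
padlock 0.7 [159.5, 238.2, 192.8, 271.1] (np.float64(176.2), np.float64(252.8)) [577.7 366.8  10. ]
key 0.82 [150.9, 289.5, 214.5, 307.3] (np.float64(188.9), np.float64(299.2)) [478.6 336.2  10. ]
mug 0.81 [270.8, 138.8, 312.8, 197.3] (np.float64(291.8), np.float64(162.1)) [779.6 118.8  10. ]
stapler 0.76 [213.4, 141.5, 246.0, 213.6] (np.float64(230.4), np.float64(182.2)) [734.1 254.   10. ]
card_terminal 0.91 [387.3, 152.4, 469.3, 196.2] (np.float64(426.6), np.float64(175.6)) [ 747.5 -181.    10. ]
side [ 105.02 -748.3   796.51]
cap 0
[... 198 characters left out ...]
ger 0.93 [298.8, 286.8, 359.8, 327.9] (np.float64(327.6), np.float64(307.0)) [552.9 -35.9  20. ]
tray 0.78 [199.2, 202.1, 313.8, 291.4] (np.float64(256.8), np.float64(247.4)) [520.7 260.2  10. ]
padlock 0.52 [251.3, 213.9, 269.9, 232.4] (np.float64(261.9), np.float64(221.6)) [585.5 363.6  10. ]
key 0.59 [299.6, 285.4, 361.0, 330.1] (np.float64(327.9), np.float64(306.7)) [559.7 -26.2  10. ]
mug 0.76 [343.4, 210.5, 386.6, 254.9] (np.float64(366.1), np.float64(232.6)) [801.6 168.7  10. ]
stapler 0.93 [300.1, 206.2, 355.5, 237.3] (np.float64(327.3), np.float64(220.2)) [744.6 274.7  10. ]
card_terminal 0.61 [407.5, 291.2, 424.6, 312.1] (np.float64(415.8), np.float64(299.5)) [ 743.1 -109.9   10. ]
```

```bash
ls pics
```

```text
side0.png
top0.png
```

View pics/top0.png

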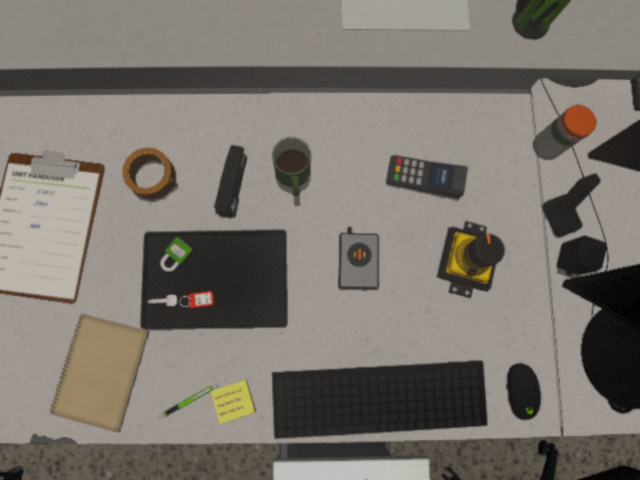

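View pics/side0.png

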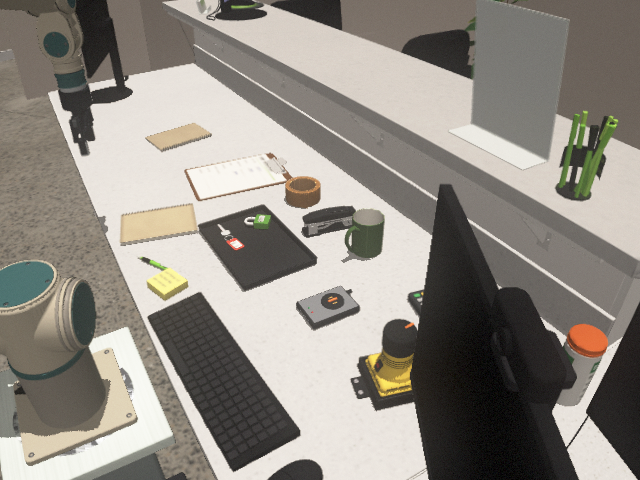

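```bash
python3 - <<'E'
from h import *
c=vision.camera('top'); d=vision.camera('side')
f=lambda i,x,y,w,h,k:cv2.resize(i[y:y+h,x:x+w],None,fx=k,fy=k,interpolation=cv2.INTER_CUBIC)
a=f(c['img'],428,215,80,90,5); b=f(c['img'],325,220,70,90,5)[:, :]; e=f(d['img'],345,310,80,60,5); g=f(d['img'],290,280,80,60,5)
im=np.zeros((300+450-150,800,3),np.uint8); 
im[:450,:400]=a; im[:450,400:750]=b; cv2.imwrite('pics/c1.png',im[:450])
cv2.imwrite('pics/c2.png',np.hstack([e,g]))
for cc,n in((c,'top'),(d,'side')):
    h=cv2.cvtColor(cc['img'],cv2.COLOR_BGR2HSV); m=cv2.inRange(h,(3,130,100),(16,255,255))
    k,l,st,ce=cv2.connectedComponentsWithStats(m)
    for i in range(1,k):
        if st[i,4]>4: print(n,st[i],ce[i].round(1))
E
```

```text
top [564 105  32  32 768] [579.6 120.2]
top [123 148  48  46 683] [146.5 171.2]
top [486 234   5  10  34] [488.  238.2]
top [358 249   4  11  35] [359.2 253.8]
top [188 291  26  17 174] [198.8 299.6]
side [286 179  34  15  99] [302.6 186.9]
side [226 238  18  12  54] [234.3 243.6]
side [328 297   9   5  24] [332.2 299.2]
side [405 323   9   6  26] [408.8 325.2]
side [ 567  324   41   33 1027] [587.2 340.1]
```

View pics/c1.png

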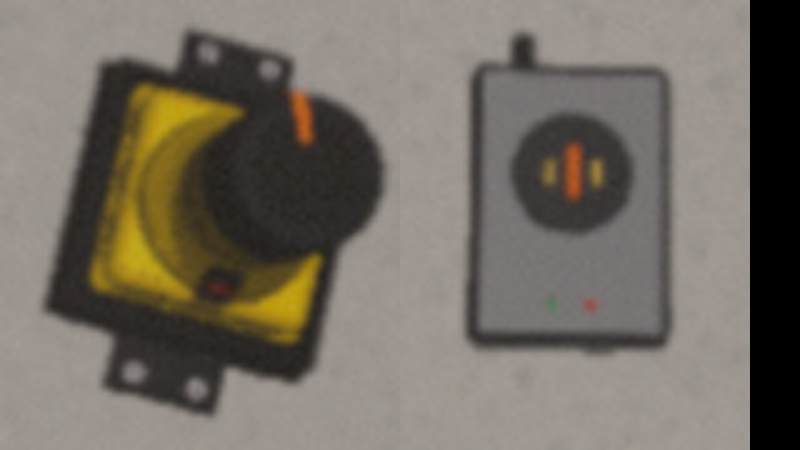

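View pics/c2.png

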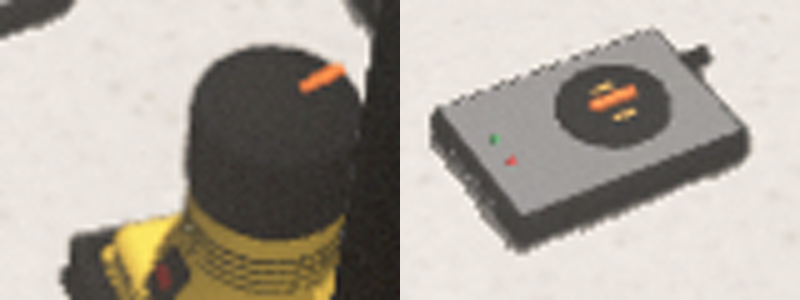

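The cap sits at about (490,249) in the top view with its mark pointing almost towards +x. The charger pad is at (359.4,254.5), with the key running up the image. The side view shows the cap-top centre at about (400,331.5) and the pad at about (332.4,301).

```bash
python3 - <<'E'
from h import *
c=vision.camera('top'); d=vision.camera('side'); print(c['fx'],d['fx'])
def tri(u,v):
    o,a=ray(c,u);p,b=ray(d,v); t=np.linalg.lstsq(np.c_[a,-b],p-o,rcond=None)[0]; return (o+a*t[0]).round(1),(p+b*t[1]).round(1)
print('cap',tri((490,248.6),(400,331.5)),onz(c,(490,248.6),138),onz(d,(400,331.5),138))
print('pad',tri((359.4,254.5),(332.4,301.2)),onz(c,(359.4,254.5),23),onz(d,(332.4,301.2),23))
print('mark',onz(c,(488,238.2),138),onz(d,(408.8,325.2),138))
# key ends
for a,b in(((359,249),(359.4,259.5)),): print('key',onz(c,a,27),onz(c,b,27))
for a,b in(((328.,300.8),(337,298.)),): print('key side',onz(d,a,27),onz(d,b,27))
# charger corners: long edges from crop
print([onz(c,(325+x/5-.0,220+y/5),19).round(1) for x,y in((485-400,68),(667-400,70),(478-400,335),(664-400,335))])
# predicted cap circle
for P in ((555,-262),):
  print([proj(c,(P[0]+31*np.cos(t),P[1]+31*np.sin(t),138)).round(1) for t in np.arange(4)*np.pi/2])
E
```

```text
514.85631909398 516.6484897707626
cap (array([ 561.5, -265. ,  137.6]), array([ 561.2, -264.9,  137.5])) [ 561.46134344 -264.86531676  138.        ] [ 560.90689189 -265.22422634  138.        ]
pad (array([569.7, -24.9,  20.2]), array([571.7, -25.8,  20.6])) [569.2824359  -24.64776926  23.        ] [570.27201728 -28.04906955  23.        ]
mark [ 581.81102245 -262.44801271  138.        ] [ 584.22992987 -261.02623655  138.        ]
key [580.47675953 -23.68087665  27.        ] [558.01470565 -23.94547526  27.        ]
key side [560.23264291 -25.61430165  27.        ] [582.2884593  -28.10178218  27.        ]
[array([615.5,  11.2,  19. ]), array([614.1, -67.2,  19. ]), array([501.1,  16.4,  19. ]), array([500.3, -62.2,  19. ])]
[array([487.6, 236.1]), array([472.9, 252.1]), array([489.9, 268. ]), array([504.6, 251.8])]
```

```bash
python3 - <<'E'
from h import *
c=vision.camera('top'); d=vision.camera('side')
def tri(u,v):
    o,a=ray(c,u);p,b=ray(d,v); t=np.linalg.lstsq(np.c_[a,-b],p-o,rcond=None)[0]; return (o+a*t[0]).round(1),(p+b*t[1]).round(1)
print(tri((565,285),(440,185)),tri((590,155),(440,185)))
E
```

```text
(array([ 465.5, -259.1,  424.6]), array([ 550.2, -317.7,  461.8])) (array([ 638.1, -296.4,  456.6]), array([ 595.1, -274.2,  428. ]))
```

```bash
python3 - <<'E'
from h import *
q=(R.from_quat(robot.read_state()['eef_rot']))
print(totool((561,-265,252)), q.as_matrix().round(4), totool((561,-265,126)))
E
```

```text
[-616.99607663 -690.30957621    1.33161505] [[-0.9441  0.3295 -0.    ]
 [ 0.3295  0.9441 -0.    ]
 [-0.     -0.     -1.    ]] [-616.99599239 -690.30393614  127.33161493]
```

Emit:
move_arm(jaw=[1, 1, 1, 1, 1, 1, 1, 1], offset=[[-308, -345, 0], [-308, -345, 0], [-308, -345, 0], [-308, -345, 0], [-308, -345, 0], [-308, -345, 0], [-308, -345, 0], [-308, -345, 0]], rotation=[[0, 0, 1.2], [0, 0, 1.2], [0, 0, 1.2], [0, 0, 1.2], [0, 0, 1.2], [0, 0, 1.2], [0, 0, 1.2], [0, 0, 1.2]])

```text
time_s: 2.3
ee_pos: [383.9, 160.3, 253.7]
eef_rot: [0.696, 0.718, 0.0, 0.0]
ft_force: [0.2, 0.9, -0.5]
finger_gap: 85.3
finger_force: 0.0
```

```bash
python3 - <<'E'
from h import *
s=robot.read_state();m=R.from_quat(s['eef_rot']).as_matrix();print(s['ee_pos'],s['q'],np.arctan2(m[1,1],m[0,1]))
print(totool((561,-265,200)))
E
```

```text
[383.92243211 160.28654927 253.67368394] [ 2.40157579e-01 -1.02624512e-01 -4.42834189e-01  1.22950461e+00
 -4.89327895e-04  1.78016285e+00] 0.030790941474752143
[-430.52280355  163.83835072   53.9730381 ]
```

Emit:
move_arm(jaw=[1, 1, 1, 1, 1, 1, 1, 1], offset=[[-430, 164, 54], [-430, 164, 54], [-430, 164, 54], [-430, 164, 54], [-430, 164, 54], [-430, 164, 54], [-430, 164, 54], [-430, 164, 54]], rotation=[[0, 0, 1.23], [0, 0, 1.23], [0, 0, 1.23], [0, 0, 1.23], [0, 0, 1.23], [0, 0, 1.23], [0, 0, 1.23], [0, 0, 1.23]])

```text
time_s: 3.3
ee_pos: [563.0, -264.6, 198.7]
eef_rot: [0.983, 0.185, 0.0, 0.0]
ft_force: [-0.3, 0.1, -0.3]
finger_gap: 85.4
finger_force: 0.0
```

```bash
python3 - <<'E'
from h import *
s=robot.read_state();m=R.from_quat(s['eef_rot']).as_matrix();print(s['ee_pos'],s['q'],np.arctan2(m[1,1],m[0,1]))
print(totool((561,-265,126)))
d=vision.camera('side');c=vision.camera('top')
f=lambda i,x,y,w,h,k:cv2.resize(i[y:y+h,x:x+w],None,fx=k,fy=k,interpolation=cv2.INTER_CUBIC)
cv2.imwrite('pics/s1.png',np.hstack([f(d['img'],330,240,110,140,3.6),f(c['img'],420,190,110,140,3.6)]))
E
```

```text
[ 562.98836278 -264.61303716  198.69895486] [-5.43090927e-01  3.02827578e-01 -1.08771964e-01  1.15831017e+00
 -3.54986071e-04  2.22608379e+00] -1.198378661382249
[-2.01168172 -0.42989777 72.69807212]
```

View pics/s1.png

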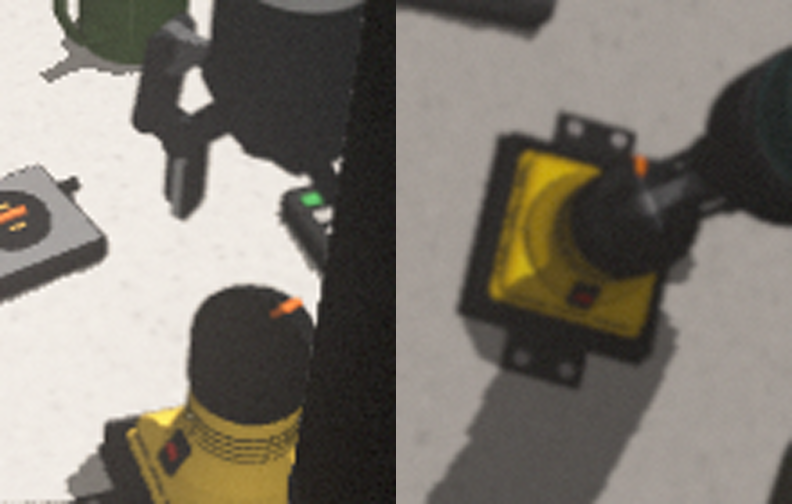

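Emit:
move_arm(jaw=[1, 1, 1, -0.2, -1, -1, -1, -1], offset=[[-1, 0, 40], [-1, 0, 72], [-1, 0, 72], [-1, 0, 72], [-1, 0, 72], [-1, 0, 72], [-1, 0, 72], [-1, 0, 72]], rotation=[[0, 0, 0], [0, 0, 0], [0, 0, 0], [0, 0, 0], [0, 0, 0], [0, 0, 0], [0, 0, 0], [0, 0, 0]])

```text
time_s: 4.4
ee_pos: [562.4, -262.3, 128.8]
eef_rot: [0.982, 0.187, 0.001, 0.001]
ft_force: [0.1, 0.4, 6.8]
finger_gap: 60.7
finger_force: 64.9
```

Emit:
move_arm(jaw=[-1, -1, -1, -1, -1, -1, -1, -1], offset=[[0, 0, -0.6], [0, 0, -1.2], [0, 0, -1.8], [0, 0, -2.4], [0, 0, -3], [0, 0, -3.6], [0, 0, -4.2], [0, 0, -4.8]], rotation=[[0, 0, -0.18], [0, 0, -0.36], [0, 0, -0.54], [0, 0, -0.72], [0, 0, -0.9], [0, 0, -1.08], [0, 0, -1.26], [0, 0, -1.44]])

```text
time_s: 5.4
ee_pos: [561.0, -261.5, 132.3]
eef_rot: [0.613, 0.79, -0.0, -0.0]
ft_force: [-0.5, -0.3, 3.1]
finger_gap: 60.7
finger_force: 64.6
```

```bash
python3 - <<'E'
from h import *
s=robot.read_state();m=R.from_quat(s['eef_rot']).as_matrix();print(s['ee_pos'],s['q'],np.arctan2(m[1,1],m[0,1]),s['ft_force'],s['wrist_torque'])
d=vision.camera('side')
f=lambda i,x,y,w,h,k:cv2.resize(i[y:y+h,x:x+w],None,fx=k,fy=k,interpolation=cv2.INTER_CUBIC)
cv2.imwrite('pics/s2.png',f(d['img'],330,240,110,140,4))
c=vision.camera('top')
for n,cc in(('t',c),('s',d)):
  h=cv2.cvtColor(cc['img'],cv2.COLOR_BGR2HSV); mm=cv2.inRange(h,(3,130,90),(16,255,255))
  k,l,st,ce=cv2.connectedComponentsWithStats(mm)
  print(n,[(st[i][4],ce[i].round(1)) for i in range(1,k) if st[i,4]>4])
E
```

```text
[ 560.99401656 -261.4661548   132.29059439] [-5.40533669e-01  3.51040695e-01 -1.91704720e-01  1.02824718e+00
 -2.25068147e-05  7.79419988e-01] 0.2508426811086669 [-0.53361919 -0.2653529   3.10558149] [-0.0391443   0.13485848  0.0035074 ]
t [(np.int32(834), array([578.6, 120.8])), (np.int32(726), array([146.6, 171.4])), (np.int32(15), array([ 16.9, 155.7])), (np.int32(9), array([ 24. , 156.4])), (np.int32(7), array([  9. , 158.9])), (np.int32(82), array([ 87.4, 166.3])), (np.int32(117), array([ 97.1, 187.6])), (np.int32(6), array([ 89.2, 231.5])), (np.int32(7), array([477.4, 247.3])), (np.int32(37), array([359.3, 253.9])), (np.int32(28), array([  8.8, 292.6])), (np.int32(184), array([199. , 299.6])), (np.int32(13), array([ 44.9, 297.6])), (np.int32(42), array([ 61.9, 299.9]))]
s [(np.int32(99), array([303.2, 186.7])), (np.int32(55), array([234.4, 243.5])), (np.int32(25), array([332.1, 299.2])), (np.int32(1033), array([587.1, 340.1])), (np.int32(5), array([377.2, 364.4]))]
```

Emit:
move_arm(jaw=[-1, -1, -1, -1, -1, -1, -1, -1], offset=[[0, 0, -0.6], [0, 0, -1.2], [0, 0, -1.8], [0, 0, -2.4], [0, 0, -3], [0, 0, -3.6], [0, 0, -4.2], [0, 0, -4.8]], rotation=[[0, 0, -0.18], [0, 0, -0.36], [0, 0, -0.54], [0, 0, -0.72], [0, 0, -0.9], [0, 0, -1.08], [0, 0, -1.26], [0, 0, -1.44]])

```text
time_s: 6.5
ee_pos: [559.6, -261.9, 137.6]
eef_rot: [-0.058, 0.998, -0.001, -0.002]
ft_force: [-5.7, -1.0, 9.0]
finger_gap: 61.1
finger_force: 65.3
```

Emit:
move_arm(jaw=[-1, -1, -1, -1, -1, -1, -1, -1], offset=[[0, 0, -0.6], [0, 0, -1.2], [0, 0, -1.8], [0, 0, -2.4], [0, 0, -3], [0, 0, -3.6], [0, 0, -3.8], [0, 0, -4]], rotation=[[0, 0, -0.18], [0, 0, -0.36], [0, 0, -0.54], [0, 0, -0.72], [0, 0, -0.9], [0, 0, -1.02], [0, 0, -1.1], [0, 0, -1.1]])

```text
time_s: 7.5
ee_pos: [560.2, -263.6, 141.4]
eef_rot: [-0.569, 0.823, -0.001, -0.002]
ft_force: [-2.0, -5.1, 4.4]
finger_gap: 61.2
finger_force: 64.7
```

Emit:
move_arm(jaw=[-1, -1, -1, -1, -1, -1], offset=[[0, 0, -4], [0, 0, -8], [0, 0, -14], [0, 0, -20], [0, 0, -30], [0, 0, -45]], rotation=[[0, 0, 0], [0, 0, 0], [0, 0, 0], [0, 0, 0], [0, 0, 0], [0, 0, 0]])

```text
time_s: 8.25
ee_pos: [560.9, -261.1, 186.5]
eef_rot: [-0.57, 0.821, 0.0, -0.0]
ft_force: [0.1, 0.4, 0.4]
finger_gap: 61.1
finger_force: 66.4
```

```bash
python3 - <<'E'
from h import *
s=robot.read_state();m=R.from_quat(s['eef_rot']).as_matrix();print(s['ee_pos'],s['q'],np.arctan2(m[1,1],m[0,1]),s['ft_force'])
c=vision.camera('top');d=vision.camera('side')
f=lambda i,x,y,w,h,k:cv2.resize(i[y:y+h,x:x+w],None,fx=k,fy=k,interpolation=cv2.INTER_CUBIC)
cv2.imwrite('pics/s3.png',np.hstack([f(d['img'],330,240,110,140,3.6),f(c['img'],420,190,110,140,3.6)]))
r=silhouettes(c,'tray')[0]['pixels'].astype(np.uint8)
q=cv2.boxPoints(cv2.minAreaRect(cv2.findNonZero(r))); P=[onz(c,x,14).round(1) for x in q]; print(P,np.mean(P,0))
E
```

```text
[ 560.87012224 -261.10860125  186.48684027] [-5.40231211e-01  3.06711757e-01 -1.30461977e-01  1.13448347e+00
  1.88212467e-04 -1.75445276e+00] 2.785017934783272 [0.05913235 0.42725136 0.37419323]Traceback (most recent call last):
  File "<stdin>", line 6, in <module>
IndexError: list index out of range
```

View pics/s3.png

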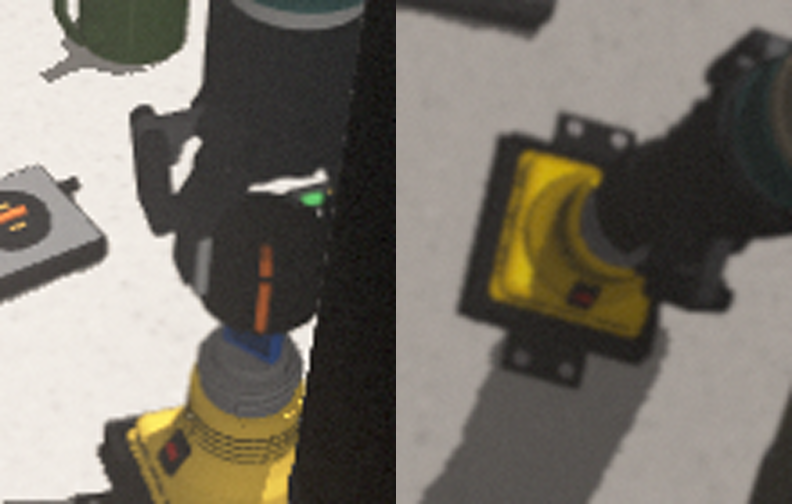

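Emit:
move_arm(jaw=[-1, -1, -1, -1, -1, -1, -1, -1], offset=[[-52, 26, -5], [-105, 51, -5], [-158, 77, -5], [-210, 103, -5], [-263, 129, -5], [-316, 154, -5], [-368, 180, -5], [-421, 206, -5]], rotation=[[0, 0, 0], [0, 0, 0], [0, 0, 0], [0, 0, 0], [0, 0, 0], [0, 0, 0], [0, 0, 0], [0, 0, 0]])

```text
time_s: 9.4
ee_pos: [514.4, 206.7, 190.8]
eef_rot: [-0.57, 0.821, -0.0, 0.0]
ft_force: [1.0, 0.6, -1.5]
finger_gap: 60.6
finger_force: 66.5
```

```bash
python3 - <<'E'
from h import *
s=robot.read_state();print(s['ee_pos'],s['q'],s['finger_gap'])
c={}; im=vision.camera('top'); o=cv2.imread('pics/top0.png')
b=(cv2.cvtColor(o,cv2.COLOR_BGR2GRAY)<55).astype(np.uint8)
k,l,st,ce=cv2.connectedComponentsWithStats(b); i=l[270,265]; print(st[i])
q=cv2.boxPoints(cv2.minAreaRect(cv2.findNonZero((l==i).astype(np.uint8)))); P=[onz(im,x,14).round(1) for x in q]; print(P,np.mean(P,0))
print('tag end',onz(im,(214.5,299),5))
# fin direction: blue in top image
h=cv2.cvtColor(im['img'],cv2.COLOR_BGR2HSV)[220:290,450:520]; m=cv2.inRange(h,(100,110,40),(130,255,255)); p=cv2.findNonZero(m)
p=p.reshape(-1,2)+[450,220]; print(len(p)); rect=cv2.minAreaRect(p.astype(np.float32)); print(rect)
bx=cv2.boxPoints(rect); print([onz(im,x,148).round(1) for x in bx], onz(im,rect[0],148))
cv2.imwrite('pics/s4.png',cv2.resize(im['img'][215:305,428:518],None,fx=6,fy=6,interpolation=cv2.INTER_CUBIC))
E
```

```text
[514.43344944 206.71861157 190.84853994] [ 2.65531970e-01  1.93473534e-01 -2.68257860e-01  1.10891063e+00
 -9.37125303e-05 -9.48439705e-01] 60.561150585572506
[  141   231   146    98 12246]
[array([622.4, 446.3,  14. ]), array([624.8, 133.4,  14. ]), array([420.6, 130.5,  14. ]), array([418.5, 433. ,  14. ])] [521.575 285.8    14.   ]
tag end [479.05834179 283.06265148   5.        ]
66
((490.6206970214844, 248.0517578125), (4.270992755889893, 15.227017402648926), 68.19859313964844)
[array([ 559.4, -247.1,  148. ]), array([ 570.1, -275.4,  148. ]), array([ 562.4, -277.9,  148. ]), array([ 551.8, -249.6,  148. ])] [ 560.92141983 -262.47198724  148.        ]
```

View pics/s4.png

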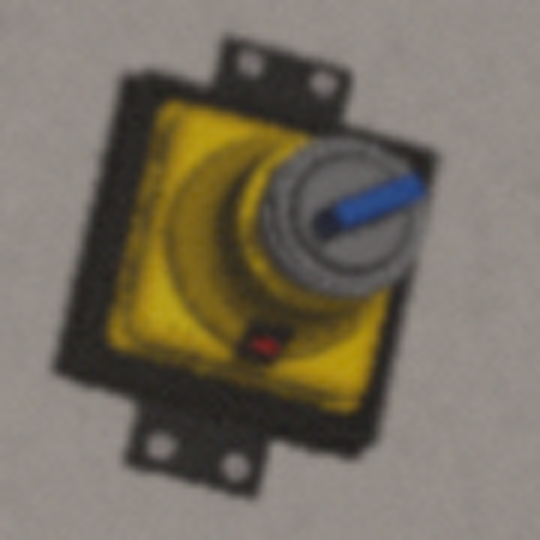

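Emit:
move_arm(jaw=[-1, -1, -1, -1, -1, -1, -1, -1], offset=[[0, 0, 50], [0, 0, 100], [0, 0, 140], [0, 0, 150], [0, 0, 154], [0, 0, 156], [0, 0, 158], [0, 0, 158]], rotation=[[0, 0, 0], [0, 0, 0], [0, 0, 0], [0, 0, 0], [0, 0, 0], [0, 0, 0], [0, 0, 0], [0, 0, 0]])

```text
time_s: 10.45
ee_pos: [515.7, 205.1, 33.8]
eef_rot: [-0.57, 0.821, -0.0, 0.001]
ft_force: [-0.3, 0.9, -1.0]
finger_gap: 60.7
finger_force: 66.5
```

Emit:
move_arm(jaw=[-1, -1, -1, -1], offset=[[0, 0, 1], [0, 0, 2], [0, 0, 2], [0, 0, 2]], rotation=[[0, 0, 0], [0, 0, 0], [0, 0, 0], [0, 0, 0]])

```text
time_s: 10.95
ee_pos: [515.5, 205.1, 32.5]
eef_rot: [-0.571, 0.821, -0.0, 0.001]
ft_force: [-1.8, -0.9, 8.7]
finger_gap: 60.9
finger_force: 67.4
```

Emit:
move_arm(jaw=[0.5, 1, 1, 1, 1, 1, 1, 1], offset=[[0, 0, 0], [0, 0, 0], [0, 0, -2], [0, 0, -20], [0, 0, -60], [0, 0, -110], [0, 0, -165], [0, 0, -165]], rotation=[[0, 0, 0], [0, 0, 0], [0, 0, 0], [0, 0, 0], [0, 0, 0], [0, 0, 0], [0, 0, 0], [0, 0, 0]])

```text
time_s: 11.95
ee_pos: [519.2, 206.1, 203.0]
eef_rot: [-0.571, 0.821, -0.002, 0.006]
ft_force: [0.3, 0.2, -0.6]
finger_gap: 85.5
finger_force: 0.0
```

```bash
python3 - <<'E'
from h import *
s=robot.read_state();m=R.from_quat(s['eef_rot']).as_matrix();print(s['ee_pos'],s['q'],np.arctan2(m[1,1],m[0,1]))
d=vision.camera('side'); cv2.imwrite('pics/s5.png',cv2.resize(d['img'][190:310,190:330],None,fx=4,fy=4,interpolation=cv2.INTER_CUBIC))
print(totool((561,-262.5,197)))
E
```

```text
[519.20876199 206.0916122  203.02950985] [ 2.62150801e-01  1.83324267e-01 -2.53595534e-01  1.12096066e+00
 -2.56071543e-05 -9.52129708e-01] 2.785037315560204
[ 423.34618999 -204.36861722    2.37846487]
```

View pics/s5.png

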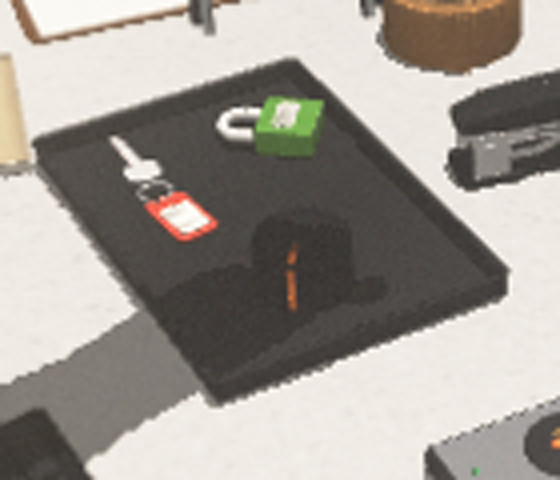

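Emit:
move_arm(jaw=[1, 1, 1, 1, 1, 1, 1, 1], offset=[[52, -26, 0], [105, -51, 0], [158, -77, 0], [210, -103, 0], [263, -129, 0], [316, -154, 0], [368, -180, 0], [421, -206, 0]], rotation=[[0, 0, 0.18], [0, 0, 0.36], [0, 0, 0.54], [0, 0, 0.72], [0, 0, 0.9], [0, 0, 1.08], [0, 0, 1.26], [0, 0, 1.42]])

```text
time_s: 13.0
ee_pos: [560.0, -262.8, 194.4]
eef_rot: [0.105, 0.994, 0.001, -0.001]
ft_force: [0.4, -0.9, -0.1]
finger_gap: 85.6
finger_force: 0.0
```

Emit:
move_arm(jaw=[1, 1, 0.6, 0.3, 0.1, 0, 0, 0], offset=[[0, 0, 0], [0, 0, 0], [0, 0, 0], [0, 0, 0], [0, 0, 0], [0, 0, 0], [0, 0, 0], [0, 0, 0]], rotation=[[0, 0, 0.18], [0, 0, 0.36], [0, 0, 0.54], [0, 0, 0.72], [0, 0, 0.9], [0, 0, 1], [0, 0, 1], [0, 0, 1]])

```text
time_s: 14.0
ee_pos: [560.5, -261.2, 195.1]
eef_rot: [0.566, 0.824, -0.0, -0.001]
ft_force: [-0.5, -0.7, -0.0]
finger_gap: 42.6
finger_force: 0.0
```

```bash
python3 - <<'E'
from h import *
s=robot.read_state();m=R.from_quat(s['eef_rot']).as_matrix();print(s['ee_pos'],s['q'],np.arctan2(m[1,1],m[0,1]))
print(totool((561,-262.5,135)))
E
```

```text
[ 560.52847616 -261.16825854  195.12092008] [-5.40510759e-01  3.00583294e-01 -1.19701118e-01  1.15215483e+00
 -1.59236430e-05  6.63837833e-01] 0.3664484056610192
[-1.48947595e+00  2.46648076e-02  6.01190632e+01]
```

Emit:
move_arm(jaw=[0, 0, 0, -1, -1, -1, -1, -1], offset=[[-0.5, 0, 25], [-0.5, 0, 46], [-0.5, 0, 46], [-0.5, 0, 46], [-0.5, 0, 46], [-0.5, 0, 46], [-0.5, 0, 46], [-0.5, 0, 46]], rotation=[[0, 0, 0], [0, 0, 0], [0, 0, 0], [0, 0, 0], [0, 0, 0], [0, 0, 0], [0, 0, 0], [0, 0, 0]])

```text
time_s: 15.0
ee_pos: [562.0, -262.4, 150.6]
eef_rot: [0.567, 0.824, 0.0, 0.001]
ft_force: [1.5, -0.5, 1.6]
finger_gap: 7.5
finger_force: 61.6
```

```bash
python3 - <<'E'
from h import *
s=robot.read_state();print(s['ee_pos'],s['ft_force'],s['finger_gap'],s['finger_force'],robot.tips_ahead)
E
```

```text
[ 561.95137969 -262.36684471  150.60435208] [ 1.5381259  -0.47941765  1.55100639] 7.504137123074233 61.56313419342041 22.0
```

Emit:
move_arm(jaw=[-1, -1, -1, -1, -1, -1, -1, -1], offset=[[0, 0, -5], [0, 0, -15], [0, 0, -30], [0, 0, -45], [0, 0, -60], [0, 0, -75], [0, 0, -90], [0, 0, -105]], rotation=[[0, 0, 0], [0, 0, 0], [0, 0, 0], [0, 0, 0], [0, 0, 0], [0, 0, 0], [0, 0, 0], [0, 0, 0]])

```text
time_s: 16.0
ee_pos: [561.3, -262.0, 256.0]
eef_rot: [0.567, 0.824, 0.0, 0.0]
ft_force: [-0.3, 0.3, -1.1]
finger_gap: 7.1
finger_force: 61.2
```

```bash
python3 - <<'E'
from h import *
s=robot.read_state();m=R.from_quat(s['eef_rot']).as_matrix();print(s['ee_pos'],s['q'],np.arctan2(m[1,1],m[0,1]),s['ft_force'],s['finger_gap'])
d=vision.camera('side');c=vision.camera('top')
f=lambda i,x,y,w,h,k:cv2.resize(i[y:y+h,x:x+w],None,fx=k,fy=k,interpolation=cv2.INTER_CUBIC)
cv2.imwrite('pics/s6.png',f(d['img'],330,200,140,190,3))
# key axis: PCA of orange in charger region, top + pad blob
for n,cc,b in(('t',c,(340,235,380,270)),('s',d,(310,285,350,310))):
  i=cc['img'][b[1]:b[3],b[0]:b[2]].astype(float); w=np.clip(i[...,2]-i[...,0]-40,0,None); ys,xs=np.mgrid[b[1]:b[3],b[0]:b[2]]
  mu=np.array([(w*xs).sum(),(w*ys).sum()])/w.sum(); C=np.cov(np.c_[xs.ravel(),ys.ravel()].T,aweights=w.ravel()); e,v=np.linalg.eigh(C); a=v[:,1]*5
  A=onz(cc,mu+a,26);B=onz(cc,mu-a,26); print(n,mu,onz(cc,mu,26),np.arctan2(*(A-B)[[1,0]]))
P=(562,-262.5)
print('tool move',R.from_quat(s['eef_rot']).inv().apply(np.array([570,-26,0])-np.array([561,-262.5,0])))
E
```

```text
[ 561.25858565 -261.9529673   255.97363242] [-5.41004530e-01  2.65098342e-01 -3.55768857e-02  1.27001440e+00
  1.01772133e-05  6.64793663e-01] 0.36499813728471264 [-0.30680699  0.31433829 -1.08248893] 7.108853295413358
t [359.39410188 253.84684987] [570.23386022 -24.35350905  26.        ] 3.129285246524691
s [332.24616889 299.27127486] [571.57703571 -25.26014144  26.        ] 2.851281623876552
tool move [ 2.17707899e+02  9.28252162e+01 -1.00620074e-02]
```

View pics/s6.png

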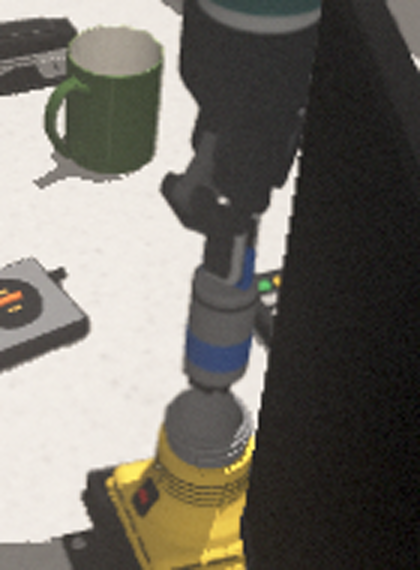

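Emit:
move_arm(jaw=[-1, -1, -1, -1, -1, -1, -1, -1], offset=[[31, 13, 0], [62, 27, 0], [93, 40, 0], [125, 54, 0], [156, 67, 0], [187, 81, 0], [218, 94, 0], [218, 94, 0]], rotation=[[0, 0, -0.17], [0, 0, -0.34], [0, 0, -0.51], [0, 0, -0.68], [0, 0, -0.84], [0, 0, -1.01], [0, 0, -1.175], [0, 0, -1.175]])

```text
time_s: 17.1
ee_pos: [570.7, -22.8, 254.4]
eef_rot: [0.014, 1.0, 0.0, -0.001]
ft_force: [0.1, -0.3, -0.9]
finger_gap: 7.8
finger_force: 61.2
```

Emit:
move_arm(jaw=[-1, -1, -1, -1, -1, -1, -1, -1], offset=[[0, 0, 30], [0, 0, 60], [0, 0, 90], [0, 0, 105], [0, 0, 112], [0, 0, 115], [0, 0, 115], [0, 0, 115]], rotation=[[0, 0, 0], [0, 0, 0], [0, 0, 0], [0, 0, 0], [0, 0, 0], [0, 0, 0], [0, 0, 0], [0, 0, 0]])

```text
time_s: 18.1
ee_pos: [572.0, -24.9, 140.9]
eef_rot: [0.015, 1.0, -0.0, 0.001]
ft_force: [0.6, -0.4, -0.9]
finger_gap: 7.6
finger_force: 61.1
```

```bash
python3 - <<'E'
from h import *
s=robot.read_state();m=R.from_quat(s['eef_rot']).as_matrix();print(s['ee_pos'],s['q'],np.arctan2(m[1,1],m[0,1]),s['ft_force'],s['finger_gap'])
d=vision.camera('side');c=vision.camera('top')
f=lambda i,x,y,w,h,k:cv2.resize(i[y:y+h,x:x+w],None,fx=k,fy=k,interpolation=cv2.INTER_CUBIC)
cv2.imwrite('pics/s7.png',np.hstack([f(d['img'],280,230,90,110,4),f(c['img'],320,210,90,110,4)]))
print('proj pad centre side',proj(d,(571,-25,23)))
for n,cc in(('t',c),('s',d)):
  r=silhouettes(cc,'pack'); print(n,[(x['bbox'],round(x['score'],2)) for x in r[:1]])
ft=lambda z:[proj(d,(571+19*np.cos(a),-25+19*np.sin(a),z)) for a in np.linspace(0,6.28,60)]
for z in (35,40,45): p=np.array(ft(z)); print(z,p.min(0).round(1),p.max(0).round(1))
E
```

```text
[572.00332134 -24.8903863  140.88658284] [-1.56373061e-01  2.66276895e-01 -2.89431274e-01  1.01326824e+00
 -1.80658583e-05 -1.25492584e-01] 1.5399156113524222 [ 0.62711761 -0.35640717 -0.86336058] 7.632148830958754
proj pad centre side [331.94750533 300.29970103]
t [([447.1, 161.4, 472.4, 197.3], 0.26)]
s [([324.2, 260.6, 342.5, 300.0], 0.64)]
35 [323.4 290.6] [340.6 302. ]
40 [323.4 288.9] [340.6 300.3]
45 [323.5 287.2] [340.7 298.6]
```

View pics/s7.png

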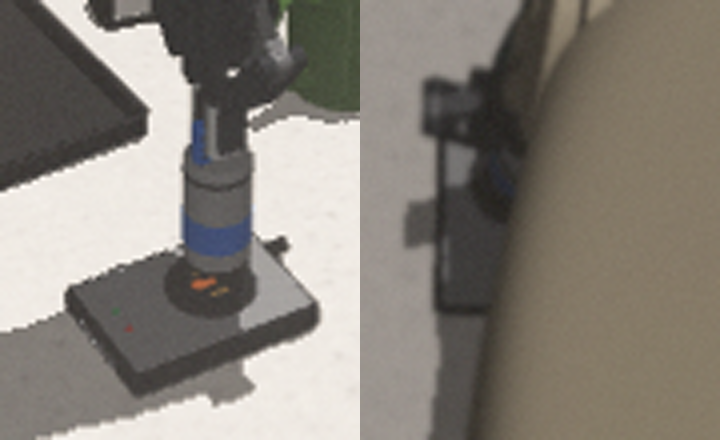

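```bash
python3 - <<'E'
from h import *
d=vision.camera('side'); o=cv2.imread('pics/side0.png')
g=cv2.cvtColor(o,cv2.COLOR_BGR2HSV)
g=cv2.cvtColor(o,cv2.COLOR_BGR2GRAY).astype(np.uint8)[285:320,305:360]
b=(g<95).astype(np.uint8); k,l,st,ce=cv2.connectedComponentsWithStats(b)
i=l[299-285+5,326-305]; print('pad comp',st[i])
cn=max(cv2.findContours((l==i).astype(np.uint8),0,1)[0],key=len); e=cv2.fitEllipse(cn); pad=np.array(e[0])+[305,285]; print('pad ell',pad,e[1])
print('predicted pad ellipse size', np.ptp(np.array([proj(d,(570+26*np.cos(a),-26+26*np.sin(a),23)) for a in np.linspace(0,6.28,60)]),axis=0))
h=cv2.cvtColor(d['img'],cv2.COLOR_BGR2HSV); m=cv2.inRange(h,(100,90,30),(130,255,255)); m[:278]=0;m[300:]=0;m[:,:315]=0;m[:,350:]=0
for r in range(278,298):
    x=np.nonzero(m[r])[0]
    if len(x)>8: print(r,x.min(),x.max(),end='; ')
R_=np.array(d['world_from_camera'])[:3,:3]; print('\nright',R_[:,0])
axis=[proj(d,(572,-25,z)).round(2) for z in(40,60)]; print(axis, onz(d,pad,23))
J=[(proj(d,(572+a,-25+b_,23))-proj(d,(572,-25,23))).round(2) for a,b_ in((10,0),(0,10))];print('px per 10mm',J)
E
```

```text
pad comp [ 16   8  23  17 253]
pad ell [332.05578995 300.75597   ] (15.532071113586426, 22.26097869873047)
predicted pad ellipse size [23.34146689 15.67661503]
287 326 341; 288 326 340; 289 326 340; 290 326 340; 291 327 340; 292 328 339; 
right [ 0.86145337 -0.50775263 -0.00923851]
[array([332.43, 294.4 ]), array([332.54, 287.52])] [570.4001977  -26.40730156  23.        ]
px per 10mm [array([ 3.78, -1.55]), array([-2.38, -2.56])]
```

Emit:
move_arm(jaw=[-1, -1, -1, -1, -1, -1, -1, -1], offset=[[2, 0.5, 3], [2, 0.5, 6], [2, 0.5, 8], [2, 0.5, 10], [2, 0.5, 11], [2, 0.5, 12], [2, 0.5, 13], [2, 0.5, 13]], rotation=[[0, 0, 0], [0, 0, 0], [0, 0, 0], [0, 0, 0], [0, 0, 0], [0, 0, 0], [0, 0, 0], [0, 0, 0]])

```text
time_s: 19.35
ee_pos: [569.2, -24.2, 126.9]
eef_rot: [0.015, 1.0, 0.0, -0.0]
ft_force: [-0.8, -0.4, -1.8]
finger_gap: 7.6
finger_force: 61.1
```

Emit:
move_arm(jaw=[-1, -1, -1, -1, -1], offset=[[0, 0, 0.7], [0, 0, 1.4], [0, 0, 2], [0, 0, 2.5], [0, 0, 2.5]], rotation=[[0, 0, 0], [0, 0, 0], [0, 0, 0], [0, 0, 0], [0, 0, 0]])

```text
time_s: 19.98
ee_pos: [569.7, -24.3, 125.9]
eef_rot: [0.015, 1.0, -0.0, 0.001]
ft_force: [-2.5, -0.1, 7.8]
finger_gap: 7.4
finger_force: 62.5
```

Emit:
move_arm(jaw=[-0.7, -0.4, -0.2, -0.2, -0.2, -0.2, -0.2, -0.2], offset=[[0, 0, 0], [0, 0, 0], [0, 0, 0], [0, 0, -5], [0, 0, -20], [0, 0, -50], [0, 0, -90], [0, 0, -120]], rotation=[[0, 0, 0], [0, 0, 0], [0, 0, 0], [0, 0, 0], [0, 0, 0], [0, 0, 0], [0, 0, 0], [0, 0, 0]])

```text
time_s: 20.98
ee_pos: [570.1, -24.3, 247.6]
eef_rot: [0.015, 1.0, -0.0, 0.002]
ft_force: [1.2, -0.0, 0.8]
finger_gap: 34.2
finger_force: 0.0
```

```bash
python3 - <<'E'
from h import *
d=vision.camera('side'); s=robot.read_state(); print(s['ee_pos'],s['ft_force'],s['finger_gap'])
cv2.imwrite('pics/s8.png',cv2.resize(d['img'][190:330,210:370],None,fx=4,fy=4,interpolation=cv2.INTER_CUBIC))
r=silhouettes(d,'pack'); print(r[0]['bbox'],r[0]['score'] )
for z in(23,27.5): p=np.array([proj(d,(570.5+19*np.cos(a),-25.5+19*np.sin(a),z)) for a in np.linspace(0,6.28,60)]); print(z,p.min(0),p.max(0))
E
```

```text
[572.30882178 -24.64822129 251.99811517] [ 1.17064507 -0.37260463  1.7030762 ] 33.74130043877672Traceback (most recent call last):
  File "<stdin>", line 4, in <module>
IndexError: list index out of range
```

View pics/s8.png

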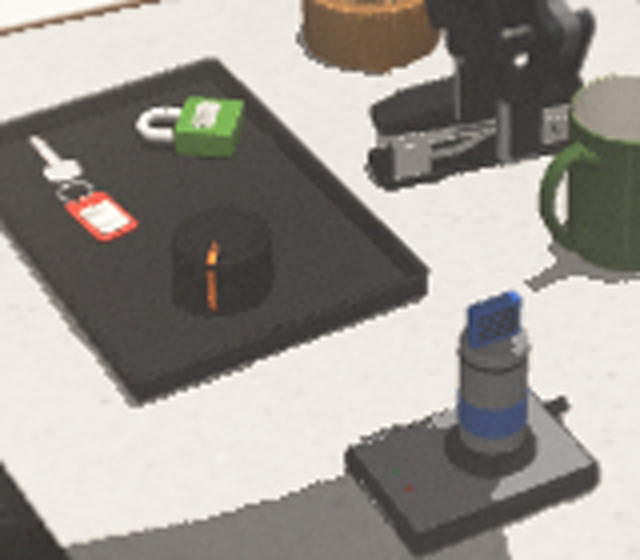

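```bash
python3 - <<'E'
from h import *
d=vision.camera('side'); I=d['img'].astype(int)
for c in(331,333,335): print(c,[(r,I[r,c].sum()//3,I[r,c,0]-I[r,c,2]) for r in range(259,270)],'\n  ',[(r,I[r,c].sum()//3) for r in range(296,313)])
for z in(0,4.5):
  print(z,'fin top', [proj(d,(570.5+a,-25.5+b,123+z)).round(1) for a in(-15,0,15) for b in(-4.5,4.5)],'foot',max((proj(d,(570.5+19*np.cos(a),-25.5+19*np.sin(a),23+z))).tolist()[1] for a in np.linspace(0,6.28,90)),'pad',max((proj(d,(570.5+26*np.cos(a),-25.5+26*np.sin(a),23))).tolist()[1] for a in np.linspace(0,6.28,90)))
E
```

```text
331 [(259, np.int64(233), np.int64(-11)), (260, np.int64(234), np.int64(-11)), (261, np.int64(231), np.int64(-12)), (262, np.int64(232), np.int64(-11)), (263, np.int64(232), np.int64(-11)), (264, np.int64(230), np.int64(-11)), (265, np.int64(101), np.int64(33)), (266, np.int64(82), np.int64(46)), (267, np.int64(87), np.int64(52)), (268, np.int64(85), np.int64(48)), (269, np.int64(73), np.int64(16))] 
   [(296, np.int64(88)), (297, np.int64(88)), (298, np.int64(88)), (299, np.int64(94)), (300, np.int64(99)), (301, np.int64(99)), (302, np.int64(94)), (303, np.int64(78)), (304, np.int64(64)), (305, np.int64(66)), (306, np.int64(65)), (307, np.int64(65)), (308, np.int64(66)), (309, np.int64(80)), (310, np.int64(94)), (311, np.int64(95)), (312, np.int64(93))]
333 [(259, np.int64(232), np.int64(-12)), (260, np.int64(232), np.int64(-12)), (261, np.int64(233), np.int64(-12)), (262, np.int64(232), np.int64(-11)), (263, np.int64(231), np.int64(-11)), (264, np.int64(125), np.int64(28)), (265, np.int64(86), np.int64(39)), (266, np.int64(87), np.int64(49)), (267, np.int64(87), np.int64(46)), (268
[... 882 characters left out ...]
p.int64(89)), (299, np.int64(95)), (300, np.int64(96)), (301, np.int64(96)), (302, np.int64(96)), (303, np.int64(77)), (304, np.int64(64)), (305, np.int64(66)), (306, np.int64(67)), (307, np.int64(68)), (308, np.int64(68)), (309, np.int64(98)), (310, np.int64(160)), (311, np.int64(161)), (312, np.int64(160))]
0 fin top [array([327.5, 268.6]), array([325.3, 266.3]), array([333.6, 266.3]), array([331.3, 264. ]), array([339.6, 264. ]), array([337.3, 261.8])] foot 306.3048784718177 pad 308.4796154065434
4.5 fin top [array([327.6, 266.9]), array([325.3, 264.6]), array([333.6, 264.6]), array([331.3, 262.4]), array([339.6, 262.3]), array([337.3, 260.1])] foot 304.7895671816222 pad 308.4796154065434
```

```bash
python3 -c "
from workcell import robot
print(robot.close_job())"
```

```text
the job is handed in; nothing more can be done
None
```

I handed the job in at about 21 s. The cap stands open side down in the tray and the pack is upright on the charger with its slot down over the key, going by the contact force and a side-view check. The judge's result was not shown.

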